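# Fit the matching filter carriage to a microscope lamp unit

### The arm

A 6-joint arm with a two-finger parallel gripper is mounted at the origin on the work surface. World frame = base frame: x ahead of the robot, y to its left, z up, the work surface at z = 0. Lengths are in m, angles in rad, forces in N, time in s.
With the tool pointing down it reaches from about 0.35 to 0.85 m from the base axis. Payload 8.1 kg.
Tool frame: the origin (TCP) lies at the very end of the fingers, on their centre line; the grasp point (between the pads) lies robot.grip_point_offset behind it (robot.grip_point_offset is the distance from the TCP to the grasp point, in m); z points along the fingers, y is the line along which they close (so a half turn about z gives the same grasp; the last joint's range is limited). The gripper opens to 93 mm and grips with 3 to 60 N. Pads are 15 mm wide; open, the fingers measure 128 mm over their backs; the gripper's body (75 mm by 188 mm) begins 65 mm behind the grasp point.
Start: joints at [1.155, 0.13, 1.488, -0, 1.523, -0.085], TCP at [0.195, 0.567, 0.219] pointing down, gripper open.
Joint ranges: [-2.96, 2.96], [-0.89, 2.26], [0.02, 2.5], [-1.34, 4.48], [0, 2.73], [-2.66, 2.66]. Speed limits (rad/s): [2.39, 2.39, 2.79, 3.14, 3.14, 3.14].

### API

Orientations are given as a rotation vector (axis times angle).
In Python, from plant import robot, eyes gives the robot as it stands. The module is installed in compiled form; this text tells all that it offers.
- The arm moves only by the tool apply_moves, never from a script. Its argument "steps" is one flat list of numbers, 7 for each row, row after row: the shift along the tool's x, y, z in units of 30 mm (1.0 is 30 mm), then the turn, a rotation vector about the tool's x, y, z in units of 6 degrees (1.0 is 6 degrees), then the opening in per cent of the stroke, from 0 (shut) to 100 (fully open). In form: [dx, dy, dz, ax, ay, az, fingers, dx, dy, dz, ax, ay, az, fingers, ...]. A call has 1 to 12 rows; each row shifts and turns the commanded pose from where the row before left it, along the tool's axes as they then stand; what a row does not reach is not made up. A row lasts 1/12 s, in which the tool goes at most 41.7 mm and 7.16 degrees, less where a joint would pass 70% of its speed; a pose out of reach is approached as far as the arm can. A call is refused whole if a number of a shift passes 1 or a number of a turn 1, either way. A call with a gripper value outside its range is refused whole. The fingers move at their own pace and stop on an object; "grip_force" is the grip in N (left out, the last holds). Time passes only in rows, so rows that do not move let the fingers close. It gives the time, the measured TCP pose, the force, the opening and the grip force at its end, in the units of the state.
- robot.read_state(): the state, without advancing time (a new reading comes with each control period).
- eyes.read_camera(name): name is "scene" or "top" or "wrist"; returns the picture (400x640x3 uint8, red, green, blue); there is no depth.
- eyes.calibration(name): a dict with "K" (3x3 intrinsics, pixels), "R" (3x3) and "t" (3): a world point X has camera coordinates R X + t. Camera axes: x right, y down, z forward; pixel columns grow to the right and rows downward; lengths in m; the calibration is good to about 2 mm. A picture is of the moment at which its call begins: read the wrist's pose just before it. calibration takes no time and is no camera call; for the wrist camera it gives the pose at the moment of the call.
- robot.close_job(): hands the job in; it is judged then, once.
Trained networks look in the newest picture that a camera, given by its name, has taken for a name from the list of things; names that differ only in an ending like _2 or _b are one class to them, and where a whole thing is asked for, a point or a joint stands for the part that bears it (a point fixed in the world has none). Each returns a list of dicts, best first, with "conf" (0 to 1); they miss things now and then, are a little off and sometimes report something else, mostly with a low value. They report only what shows in the picture. A call takes as long as a camera call.
- eyes.search_frame(camera, thing): "rect" ([left, top, width, height] in pixels, round what is visible of it).
- eyes.place_of(camera, thing): "xy" ([column, row] in pixels: a listed point, or the origin of a listed thing).
The state is a dict: "t": time; "q": joint angles; "dq": joint speeds; "joint_torque": joint torques, N m; "tool_pos": TCP position; "orientation": TCP orientation; "force": force on the tool from outside, world axes, zero at the start; "wrist_torque": the same for the moment, N m; "opening": finger opening in m; "gripper_force": force on a finger pad.
Only numpy, scipy, OpenCV 4.12 (cv2) and the standard library are available. Lean on these libraries where they do the work, as an engineer would, in place of code of your own. Each camera call takes 0.05 s, during which the arm holds its last target. There are 200 camera calls.

### The job

Find the filter carriage whose flange holes match the studs on the front plate of the lamp unit, stand it on the bench in the mouth of the guide lane with its flange towards the studs but still clear of them, and let go of it. Then push it along the lane until its flange sits fully home and flush against the stud plate. Leave the other two carriages, the jar, the beaker and the slide box where they are.

Things in the scene. Friction and masses are not known exactly. Their poses are not given: they have to be found in the camera images.
- dock: Fixed microscope lamp unit: cream open-topped box 140 mm long, 116 wide, 112 high, black lamp barrel behind it. Origin on the bench under the middle of the front stud plate's outer face; x points level out of that face along the lane, z up. One of three stud plates (which one changes) is in front, in use; the two spares are stored behind it in the box, parallel to it.
- lane_mouth (a point): Where the lane's flare begins, on its middle line at bench height, 100 mm out from the dock's origin; axes as the dock's. The lane is bare bench between two aluminium rails 12 mm high and 12 thick: inner faces 63 mm apart from the plate to here, then flaring to about 95 mm apart 50 mm further out.
- plate_a: Fixed black stud plate 96 mm wide, 8 thick, 10 to 110 mm above the bench. Origin at bench height under its outer face, axes as the dock's. In use if its origin is at the dock's origin, a stored spare if 45 or 90 mm behind. Brass studs, 10 mm across, stick 23 mm out along +x: three studs, a triangle with its point up: at (y, height) = (0, 90), (29, 32) and (-29, 32) mm.
- plate_b: Fixed black stud plate 96 mm wide, 8 thick, 10 to 110 mm above the bench. Origin at bench height under its outer face, axes as the dock's. In use if its origin is at the dock's origin, a stored spare if 45 or 90 mm behind. Brass studs, 10 mm across, stick 23 mm out along +x: three studs, a triangle with its point down: at (y, height) = (0, 32), (29, 90) and (-29, 90) mm.
- plate_c: Fixed black stud plate 96 mm wide, 8 thick, 10 to 110 mm above the bench. Origin at bench height under its outer face, axes as the dock's. In use if its origin is at the dock's origin, a stored spare if 45 or 90 mm behind. Brass studs, 10 mm across, stick 23 mm out along +x: four studs at the corners of a square: at (y, height) = (29, 90), (-29, 90), (29, 32) and (-29, 32) mm.
- jar: Bystander: jar 64 mm across, 100 high; origin at the centre of its underside.
- beaker: Bystander: beaker 72 mm across, 95 high; origin at the centre of its underside.
- slide_box: Bystander: green slide box 120 x 90 x 35 mm; origin at the centre of its underside.
- carriage_1: Loose filter carriage, about 0.35 kg, 110 mm long; slides on the bench under a few newtons. Origin on its underside, x to its mating side, z up. Black foot 60 wide (y), x = -65 to 40 mm, 16 high, with a heel to push at the rear (x = -65 to -53, 50 wide, top at 32 mm). Fully home, its x points against the dock's x and its origin is 45 mm out from the dock's origin.
- flange_1 (a point): Middle of the mating face of carriage_1's flange, 45 mm ahead of the carriage's origin, 61 mm up; axes as the carriage's. Dark grey upright plate 90 x 90 mm, 10 thick, 16 to 106 mm above the bench, amber disc in the middle. Through holes 15 mm across, with yellow rims: four holes at the corners of a square: at (y, height) = (29, 90), (-29, 90), (29, 32) and (-29, 32) mm.
- fin_1 (a point): Middle of carriage_1's blue upright grip fin, 105 mm above its underside and 2 mm behind its origin; axes as the carriage's. The fin is 20 mm thick (y), 40 long (x), top at 122 mm.
- carriage_2: Loose filter carriage, about 0.35 kg, 110 mm long; slides on the bench under a few newtons. Origin on its underside, x to its mating side, z up. Black foot 60 wide (y), x = -65 to 40 mm, 16 high, with a heel to push at the rear (x = -65 to -53, 50 wide, top at 32 mm). Fully home, its x points against the dock's x and its origin is 45 mm out from the dock's origin.
- flange_2 (a point): Middle of the mating face of carriage_2's flange, 45 mm ahead of the carriage's origin, 61 mm up; axes as the carriage's. Dark grey upright plate 90 x 90 mm, 10 thick, 16 to 106 mm above the bench, amber disc in the middle. Through holes 15 mm across, with yellow rims: three holes, a triangle with its point up: at (y, height) = (0, 90), (29, 32) and (-29, 32) mm.
- fin_2 (a point): Middle of carriage_2's blue upright grip fin, 105 mm above its underside and 2 mm behind its origin; axes as the carriage's. The fin is 20 mm thick (y), 40 long (x), top at 122 mm.
- carriage_3: Loose filter carriage, about 0.35 kg, 110 mm long; slides on the bench under a few newtons. Origin on its underside, x to its mating side, z up. Black foot 60 wide (y), x = -65 to 40 mm, 16 high, with a heel to push at the rear (x = -65 to -53, 50 wide, top at 32 mm). Fully home, its x points against the dock's x and its origin is 45 mm out from the dock's origin.
- flange_3 (a point): Middle of the mating face of carriage_3's flange, 45 mm ahead of the carriage's origin, 61 mm up; axes as the carriage's. Dark grey upright plate 90 x 90 mm, 10 thick, 16 to 106 mm above the bench, amber disc in the middle. Through holes 15 mm across, with yellow rims: three holes, a triangle with its point down: at (y, height) = (0, 32), (29, 90) and (-29, 90) mm.
- fin_3 (a point): Middle of carriage_3's blue upright grip fin, 105 mm above its underside and 2 mm behind its origin; axes as the carriage's. The fin is 20 mm thick (y), 40 long (x), top at 122 mm.

How it is judged:
By the outcome, as a careful person would: the job done as asked, in the order asked, and still so for the second after the job is handed in, with the robot touching nothing.
It also fails if it takes over 58 s, if anything falls off the work surface, if the arm or the gripper's body presses on something with over 40 N, if the wrist force passes 120 N, or if a joint passes its speed limit or range.

## Working session

There is one attempt and no reset: what is moved stays moved. The work goes in short steps, Python scripts to look and compute and a tool call to move; the robot and the scene stay as the last step left them, time stands still between calls to the robot, and variables do not carry over. Pictures are saved under pics/ and viewed, at most 10 in all, crops included, and the job is handed in when it is done.

Besides the shell and the picture viewer there is one more tool, called after "Emit:" as name(argument=value, ...) on one line, values as JSON. apply_moves: Moves the arm, as the interface text tells. Its arguments: {"type":"object","properties":{"steps":{"type":"array"},"grip_force":{"type":"number"}},"required":["steps"]}

```bash
mkdir -p pics
python3 - <<'E'
from plant import robot, eyes
import cv2
s=robot.read_state(); print(s, robot.grip_point_offset)
for c in ("scene","top"):
    im=eyes.read_camera(c); cv2.imwrite(f"pics/{c}0.png",im[:,:,::-1])
    k=eyes.calibration(c); print(c,k)
    for n in ("dock","lane_mouth","plate_a","carriage_1","flange_1","fin_1","jar","beaker","slide_box"):
        print(n,[(round(d["conf"],2),[round(float(v)) for v in d["xy"]]) for d in eyes.place_of(c,n)])
E
```

```text
{'t': 0.0, 'q': array([ 1.15460523e+00,  1.31172477e-01,  1.48926396e+00,  2.40389069e-05,
        1.52297003e+00, -8.53807377e-02]), 'dq': array([-2.70139726e-03,  1.10934725e-03, -1.50502799e-03, -4.32849904e-06,
        1.25115812e-04, -5.79735232e-05]), 'joint_torque': array([ 1.65675661e-03, -5.59854198e+01, -4.91750336e+01,  7.69145228e-02,
        3.54853109e-02, -1.05645943e-04]), 'tool_pos': array([0.19462006, 0.56697258, 0.21758909]), 'orientation': array([-5.17193161e-01, -3.09824691e+00,  2.75022652e-03]), 'force': array([ 0.30695238,  0.37779385, -0.5210882 ]), 'wrist_torque': array([-0.05234629, -0.02275212,  0.00714012]), 'gripper_force': 0.0, 'opening': 0.0929614142935179} 0.0188
scene {'K': array([[461.73292533,   0.        , 320.17941553],
       [  0.        , 461.73292533, 203.14518271],
       [  0.        ,   0.        ,   1.        ]]), 'R': array([[ 0.79515069,  0.60632848, -0.01005737],
       [ 0.51039472, -0.67811319, -0.52882865],
       [-0.32746391,  0.41536524, -0.84866902]]), 't': array([-0.48293107, -0.21692577,  1.35340797])}
dock [(0.71, [329, 130])
[... 541 characters left out ...]
       ,   0.        ,   1.        ]]), 'R': array([[ 0.02278859, -0.99972609,  0.00533176],
       [-0.99906453, -0.02296892, -0.03663996],
       [ 0.03675239, -0.0044918 , -0.99931431]]), 't': array([0.01186189, 0.5561672 , 1.09956282])}
dock [(0.94, [418, 237]), (0.48, [232, 224])]
lane_mouth [(0.92, [391, 221]), (0.55, [256, 176])]
plate_a [(0.96, [415, 238]), (0.69, [443, 258]), (0.69, [428, 250])]
carriage_1 [(0.85, [258, 176]), (0.69, [231, 225])]
flange_1 [(0.95, [234, 236]), (0.77, [288, 244]), (0.69, [256, 190])]
fin_1 [(0.93, [274, 232]), (0.79, [250, 169]), (0.59, [216, 226])]
jar [(0.64, [310, 131]), (0.33, [251, 168])]
beaker [(0.55, [289, 242])]
slide_box [(0.71, [201, 157])]
```

Run:
```python
import cv2
a=cv2.imread("pics/scene0.png")[90:370,120:480]; cv2.imwrite("pics/s1.png",cv2.resize(a,None,fx=2.1,fy=2.1,interpolation=2))
a=cv2.imread("pics/top0.png")[110:300,170:490]; cv2.imwrite("pics/t1.png",cv2.resize(a,None,fx=2.5,fy=2.5,interpolation=2))
```

```text
(no output)
```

View pics/s1.png

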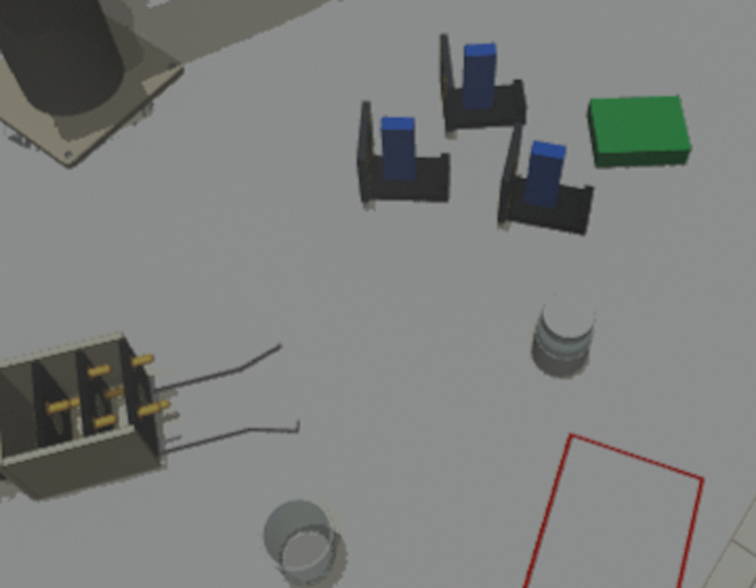

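View pics/t1.png

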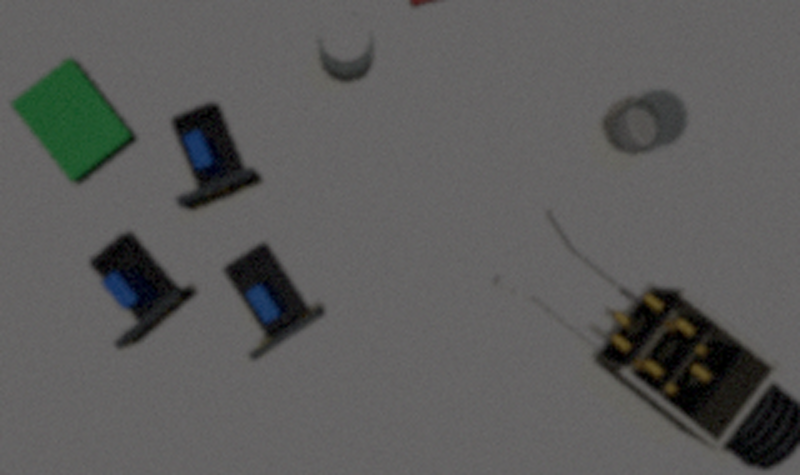

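The scene picture shows the dock lower left: its front plate has two top studs at about (142,360) and (155,408), with the lower ones unclear. The three carriages are at upper centre with their flanges facing left. I still need the flange faces and the lower studs.

```bash
cat > h.py <<'E'
from plant import robot, eyes
import numpy as np, cv2
from scipy.spatial.transform import Rotation as Ro
def pose():
    s=robot.read_state(); return s["tool_pos"],Ro.from_rotvec(s["orientation"]).as_matrix()
def back(c,px,z=0,k=None):
    k=k or eyes.calibration(c); d=k["R"].T@np.linalg.inv(k["K"])@[px[0],px[1],1]; o=-k["R"].T@k["t"]
    return o+d*(z-o[2])/d[2]
def proj(k,X):
    p=k["K"]@(k["R"]@np.asarray(X).T+k["t"][:,None]); return (p[:2]/p[2]).T
E
python3 - <<'E'
from h import *
p,R=pose(); k=eyes.calibration("wrist"); np.set_printoptions(precision=3,suppress=True)
print("cam in tool", R.T@(-k["R"].T@k["t"]-p), "view axes in tool\n",(k["R"]@R), k["K"]); print(R)
for c,px in (("top",(418,237)),("top",(391,221)),("scene",(198,288)),("scene",(235,279)),("scene",(386,261)),("top",(310,131)),("top",(258,176)),("top",(231,225)),("scene",(308,175)),("scene",(344,142))): print(c,px,back(c,px))
for c,px in (("top",(274,232)),("top",(250,169)),("top",(216,226)),("scene",(310,151)),("scene",(346,115)),("scene",(384,165))): print("fin",c,px,back(c,px,.105))
im=eyes.read_camera("wrist"); cv2.imwrite("pics/w0.png",im[:,:,::-1]); 
for n in("carriage_1","flange_1","fin_1"): print(n,[(round(d["conf"],2),d["xy"]) for d in eyes.place_of("wrist",n)])
E
```

```text
cam in tool [ 0.067 -0.    -0.165] view axes in tool
 [[ 0.     1.     0.   ]
 [-0.971  0.    -0.238]
 [-0.238 -0.     0.971]] [[326.316   0.    317.708]
 [  0.    326.316 197.589]
 [  0.      0.      1.   ]]
[[-0.946  0.325  0.   ]
 [ 0.325  0.946  0.   ]
 [ 0.     0.    -1.   ]]
top (418, 237) [ 0.453 -0.283  0.   ]
top (391, 221) [ 0.499 -0.2    0.   ]
scene (198, 288) [ 0.453 -0.274  0.   ]
scene (235, 279) [ 0.508 -0.205  0.   ]
scene (386, 261) [0.769 0.052 0.   ]
top (310, 131) [0.768 0.052 0.   ]
top (258, 176) [0.627 0.207 0.   ]
top (231, 225) [0.476 0.284 0.   ]
scene (308, 175) [0.459 0.139 0.   ]
scene (344, 142) [0.47  0.292 0.   ]
fin top (274, 232) [0.463 0.142 0.105]
fin top (250, 169) [0.635 0.213 0.105]
fin top (216, 226) [0.476 0.301 0.105]
fin scene (310, 151) [0.466 0.144 0.105]
fin scene (346, 115) [0.468 0.298 0.105]
fin scene (384, 165) [0.64  0.22  0.105]
carriage_1 []
flange_1 []
fin_1 []
```

View pics/w0.png

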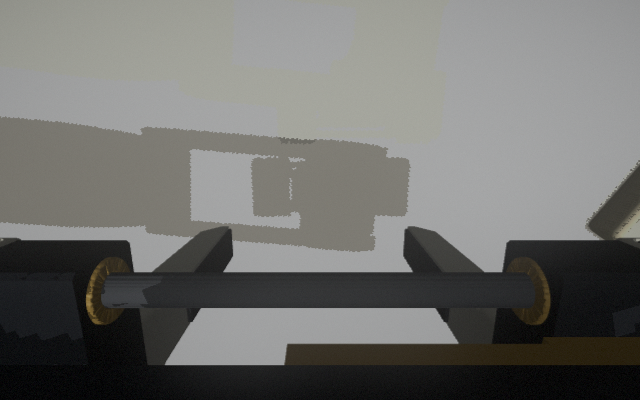

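The wrist picture shows only bare bench and shadows, with the fingers hiding the rows below about 240. I'll move to a tilted viewpoint on the flange side.

Emit:
apply_moves(steps=[-0.88,-1,-0.36,0,0,0,100,-0.88,-1,-0.36,0,0,0,100,-0.88,-1,-0.36,0,0,0,100,-0.88,-1,-0.36,0,0,0,100,-0.88,-1,-0.36,0,0,0,100,-0.88,-1,-0.36,0,0,0,100,-0.88,-1,-0.36,0,0,0,100,-0.88,-1,-0.36,0,0,0,100,-0.88,-1,-0.36,0,0,0,100,-0.88,-1,-0.36,0,0,0,100,-0.88,-1,-0.36,0,0,0,100,-0.88,-1,-0.36,0,0,0,100])

```text
t: 2.2
tool_pos: [0.3777, 0.1223, 0.3492]
orientation: [0.517, 3.098, 0.001]
force: [0.4, 0.1, 0.2]
opening: 0.0928
gripper_force: 0.0
```

Emit:
apply_moves(steps=[0,0,0,0,0,-1,100,0,0,0,0,0,-1,100,0,0,0,0,0,-1,100,0,0,0,0,0,-1,100,0,0,0,0,0,-1,100,0,0,0,0,0,-1,100,0,0,0,0,-1,0,100,0,0,0,0,-1,0,100,0,0,0,0,-1,0,100,0,0,0,0,-1,0,100,0,0,0,0,-1,0,100,0,0,0,0,-1,0,100])

```text
t: 3.2
tool_pos: [0.4379, 0.145, 0.3626]
orientation: [-0.38, 2.551, 0.108]
force: [0.9, -0.4, 0.0]
opening: 0.093
gripper_force: 0.0
```

Run:
```python
from h import *
np.set_printoptions(precision=3,suppress=True)
p,R=pose(); print(p,R)
im=eyes.read_camera("wrist"); cv2.imwrite("pics/w1.png",im[:,:,::-1]); 
for n in("carriage_1","flange_1","fin_1"): print(n,[(round(d["conf"],2),d["xy"]) for d in eyes.place_of("wrist",n)])
k=eyes.calibration("wrist"); np.savez("w1.npz",**k)
for d in eyes.place_of("wrist","fin_1"): print(back("wrist",d["xy"],.105))
```

```text
[0.438 0.145 0.363] [[-0.807 -0.291  0.513]
 [-0.247  0.957  0.155]
 [-0.536 -0.002 -0.844]]
carriage_1 [(0.82, [323.1, 147.1]), (0.72, [306.9, 34.4]), (0.58, [405.1, 75.2])]
flange_1 [(0.93, [404.2, 68.4]), (0.74, [291.4, 13.0]), (0.56, [318.3, 139.6])]
fin_1 [(0.86, [323.6, 185.8]), (0.79, [422.5, 116.1]), (0.72, [324.8, 145.6])]
[0.63  0.213 0.105]
[0.476 0.296 0.105]
[0.557 0.192 0.105]
```

View pics/w1.png

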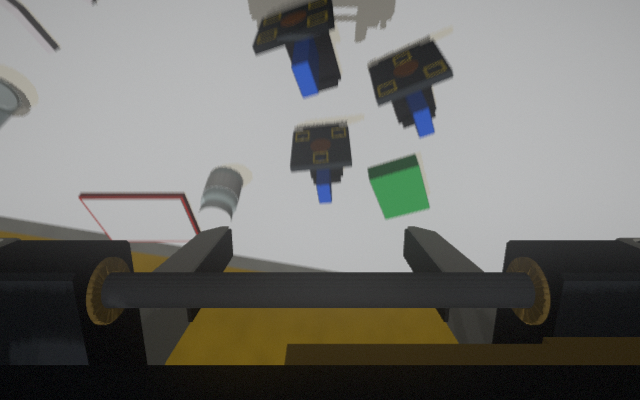

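The picture is upside down, since its bottom edge looks outward. The far carriage at (320,150) has a single top hole. I'll zoom in on all three flanges and overlay the stud hypotheses on the dock.

Run:
```python
from h import *
w=cv2.imread("pics/w1.png")[0:180,245:465]
A=cv2.rotate(cv2.resize(w,None,fx=2.7,fy=2.7,interpolation=2),cv2.ROTATE_180)
O=np.array([.453,-.279]); M=np.array([.502,-.203]); x=(M-O)/np.linalg.norm(M-O); y=np.array([-x[1],x[0]])
print(np.degrees(np.arctan2(x[1],x[0])),np.linalg.norm(M-O))
out=[A]
tiles=[]
for c,(l,t,W,H) in (("scene",(160,235,80,80)),("top",(395,215,55,55))):
    im=cv2.imread(f"pics/{c}0.png"); f=3.6 if c=="scene" else 5.2
    a=cv2.resize(im[t:t+H,l:l+W],None,fx=f,fy=f,interpolation=2); a=cv2.convertScaleAbs(a,alpha=1.8); tiles.append(cv2.resize(a,(290,290)))
    k=eyes.calibration(c)
    a=a.copy()
    for (yy,h),col in (((29,90),(0,255,0)),((-29,90),(0,255,0)),((29,32),(0,0,255)),((-29,32),(0,0,255)),((0,32),(255,255,0))):
        P=[np.r_[O+x*s+y*yy/1e3,h/1e3] for s in (0,.023)]
        q=((proj(k,P)-[l,t]+.5)*f).astype(int); cv2.line(a,tuple(map(int,q[0])),tuple(map(int,q[1])),col,1)
    tiles.append(cv2.resize(a,(290,290)))
B=np.vstack([np.hstack(tiles[:2]),np.hstack(tiles[2:])])
cv2.imwrite("pics/fl.png",A); cv2.imwrite("pics/st.png",B)
```

```text
57.1886332019319 0.0904267659490264
```

View pics/fl.png

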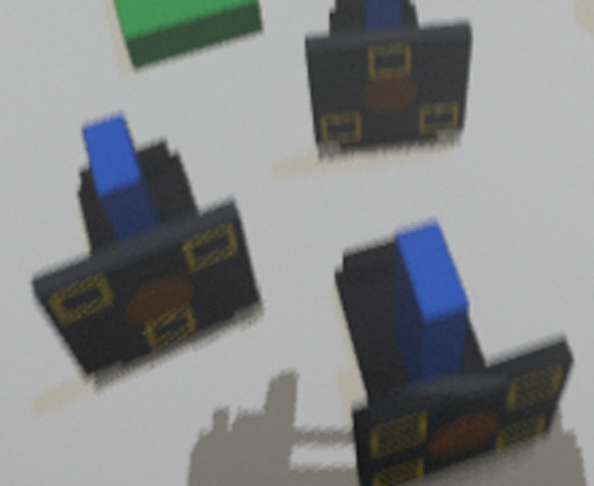

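View pics/st.png

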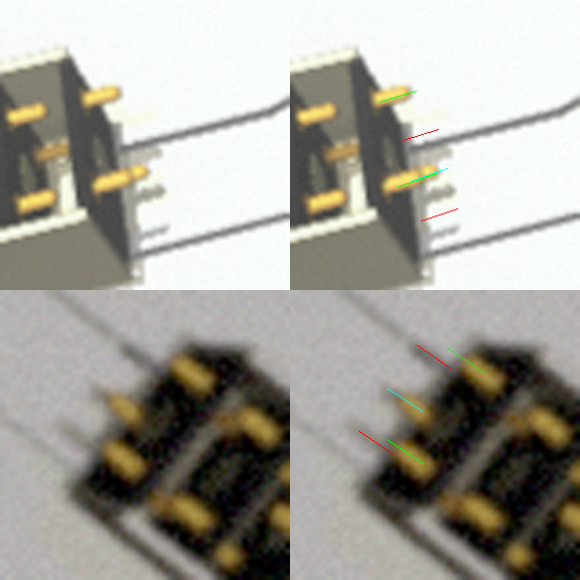

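The front plate's studs are two top and one bottom centre, so plate_b is in use. The matching carriage is carriage_3, left in the flipped crop at about (0.47, 0.30); the right one has four holes and the far one a point-up triangle. I'll fit the dock and carriage poses from these pixels.

```bash
cat > fit.py <<'E'
from h import *
from scipy.optimize import least_squares
def place(s,P):
    P=np.asarray(P,float)/1e3; c,n=np.cos(s[2]),np.sin(s[2])
    return np.c_[s[0]+c*P[:,0]-n*P[:,1], s[1]+n*P[:,0]+c*P[:,1], P[:,2]]
def fit(obs,s0):  # obs: list of (k, pts mm, pix)
    f=lambda s: np.concatenate([(proj(k,place(s,P))-np.asarray(q)).ravel() for k,P,q in obs])
    r=least_squares(f,s0,loss="soft_l1",x_scale=[.01,.01,.1]); return r.x,f(r.x).reshape(-1,2)
E
python3 - <<'E'
from fit import *
np.set_printoptions(precision=4,suppress=True)
kt,ks=eyes.calibration("top"),eyes.calibration("scene")
PT=[(23,-29,90),(0,-29,90),(23,29,90),(0,29,90),(23,0,32),(100,-37.5,12),(150,-53.5,12),(100,37.5,12),(150,53.5,12)]
QT=[(427.6,227.7),(435.2,233),(415.3,244.8),(422.5,250.1),(413,233.6),(398.8,208.8),(389.2,194),(382,229.2),(368,221.2)]
PS=[(23,29,90),(0,29,90),(23,-29,90),(0,-29,90),(100,37.5,12),(150,53.5,12),(100,-37.5,12),(150,-53.5,12)]
QS=[(193.1,260.4),(183.4,263.1),(200.6,282.4),(186.5,286.6),(234.3,266.2),(253.3,254.8),(239,294.8),(261.9,294.8)]
s,r=fit([(kt,PT,QT),(ks,PS,QS)],[.449,-.286,1.0]); print("dock",s,np.degrees(s[2])); print(r.T)
kw=dict(np.load("w1.npz"))
P=[(45,-45,106),(45,45,106),(45,45,16),(45,-45,16),(45,-29,90),(45,29,90),(45,0,32),(45,0,61),(-22,-10,122),(-22,10,122),(18,10,122),(18,-10,122)]
Q=[(36,297),(237,215),(262,300),(85,372),(82,298),(211,244),(170,328),(160,300),(83,127),(122,117),(139,182),(105,192)]
Q=[(245+(594-u)/2.7,(486-v)/2.7) for u,v in Q]
s,r=fit([(kw,P,Q)],[.472,.3,-2.2]); print("car",s,np.degrees(s[2])); print(r.T); print("fin",place(s,[(-2,0,105)]))
E
```

```text
dock [ 0.4498 -0.282   0.9152] 52.43837147520459
[[-1.063  -2.1947 -1.6371 -2.3625  1.5122  1.574   1.4659  2.8609  0.5125
   0.503  -0.1421 -3.7826 -0.3265 -1.2234 -0.9992 -0.6297 -1.0497]
 [-0.943  -1.0581 -1.7915 -1.8904  0.1675 -1.2422 -1.0086 -2.1722 -0.4872
  -0.2007 -0.3951  1.3849 -0.1644 -3.1281 -2.5213 -3.1687 -2.264 ]]
car [ 0.4757  0.2937 -2.4093] -138.04353709046873
[[ 0.5328 -1.1243  0.3771 -0.5438 -0.1893  0.0773 -0.3141 -0.0067  1.1568
  -0.1871 -1.1306  3.0114]
 [ 0.1342  0.0445 -1.1374 -2.455  -0.0001 -0.7641  0.6304 -0.075   0.8618
   2.612   1.9572 -0.5481]]
fin [[0.4772 0.2951 0.105 ]]
```

Emit:
apply_moves(steps=[0,0,0,0,0.9,0,100,0,0,0,0,0.9,0,100,0,0,0,0,0.9,0,100,0,0,0,0,0.9,0,100,0,0,0,0,0.9,0,100,0,0,0,0,0.9,0,100,0,0,0,0,0,-1,100,0,0,0,0,0,-1,100,0,0,0,0,0,-1,100,0,0,0,0,0,-1,100])

```text
t: 4.28
tool_pos: [0.437, 0.1449, 0.364]
orientation: [1.106, -2.938, 0.003]
force: [0.1, -0.4, 0.3]
opening: 0.0928
gripper_force: 0.0
```

```bash
cat >> h.py <<'E'
def delta(target,yaw):
    """shift (30 mm units, present tool axes) and turn (6 deg units) to a tool-down pose with tool x at yaw"""
    p,R=pose(); z=np.array([0,0,-1.]); x=np.array([np.cos(yaw),np.sin(yaw),0]); T=np.c_[x,np.cross(z,x),z]
    print("at",p.round(4),"tilt",R[:,2].round(3),"yaw",np.degrees(np.arctan2(R[1,0],R[0,0])).round(2))
    print("shift",(R.T@(np.array(target)-p)/.03).round(2),"turn",(np.degrees(Ro.from_matrix(R.T@T).as_rotvec())/6).round(2))
E
python3 - <<'E'
from h import *
delta([.477,.2955,.20],np.radians(-138)); delta([.477,.2955,.086],np.radians(-138))
E
```

```text
at [0.437  0.1449 0.364 ] tilt [-0.002 -0.003 -1.   ] yaw -138.73
shift [-4.33  2.9   5.45] turn [-0.01 -0.03 -0.12]
at [0.437  0.1449 0.364 ] tilt [-0.002 -0.003 -1.   ] yaw -138.73
shift [-4.34  2.9   9.25] turn [-0.01 -0.03 -0.12]
```

Emit:
apply_moves(steps=[-0.72,0.48,0.9,0,0,-0.02,100,-0.72,0.48,0.9,0,0,-0.02,100,-0.72,0.48,0.9,0,0,-0.02,100,-0.72,0.48,0.9,0,0,-0.02,100,-0.72,0.48,0.9,0,0,-0.02,100,-0.72,0.48,0.9,0,0,-0.02,100,0,0,0,0,0,0,100])

```text
t: 4.87
tool_pos: [0.4744, 0.2968, 0.1944]
orientation: [1.117, -2.924, 0.003]
force: [-0.7, -1.0, -0.6]
opening: 0.093
gripper_force: 0.0
```

Run:
```python
from h import *
k=eyes.calibration("wrist"); np.savez("w2.npz",**k)
im=eyes.read_camera("wrist"); cv2.imwrite("pics/w2.png",im[:,:,::-1])
from fit import *
s=[.4757,.2937,-2.4093]
q=proj(k,place(s,[(45,-45,106),(45,45,106),(-22,-10,122),(-22,10,122),(18,10,122),(18,-10,122)])); print(q.round())
im=im[:,:,::-1].copy()
for a in q: cv2.circle(im,tuple(int(v) for v in a),3,(0,0,255),1)
cv2.imwrite("pics/w2o.png",im)
delta([.477,.2955,.086],np.radians(-138))
```

```text
[[370. 146.]
 [254. 146.]
 [325. 235.]
 [299. 235.]
 [299. 184.]
 [326. 184.]]
at [0.4751 0.2955 0.1973] tilt [-0.007 -0.006 -1.   ] yaw -138.17
shift [-0.08 -0.04  3.71] turn [ 0.01 -0.09 -0.03]
```

View pics/w2o.png

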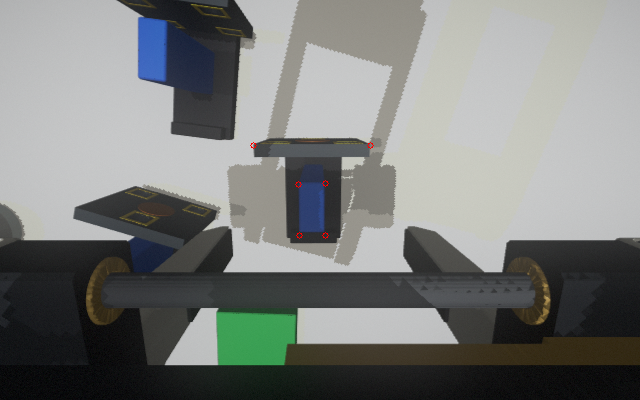

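The overlay agrees to about 1–2 px: fin at columns 298–325, flange edge at row 146. I'll descend and grip.

Emit:
apply_moves(steps=[-0.02,-0.01,0.74,0,0,0,100,-0.02,-0.01,0.74,0,-0.05,0,100,-0.02,-0.01,0.74,0,0,0,100,0,0,0.74,0,0,0,100,0,0,0.74,0,0,0,100,0,0,0,0,0,0,20,0,0,0,0,0,0,0,0,0,0,0,0,0,0,0,0,0,0,0,0,0,0,0,0,0,0,0,0,0,0,0,0,0,0,0], grip_force=30)

```text
t: 5.83
tool_pos: [0.4807, 0.2959, 0.0921]
orientation: [-1.116, 2.93, -0.0]
force: [0.1, 1.1, -0.2]
opening: 0.0576
gripper_force: 0.0
```

Emit:
apply_moves(steps=[0,0,0,0,0,0,0,0,0,0,0,0,0,0,0,0,0,0,0,0,0,0,0,0,0,0,0,0,0,0,0,0,0,0,0,0,0,0,0,0,0,0,0,0,0,0,0,0,0,0,0,0,0,0,0,0])

```text
t: 6.5
tool_pos: [0.4797, 0.2955, 0.0903]
orientation: [-1.117, 2.932, -0.001]
force: [0.3, 0.2, 0.1]
opening: 0.0195
gripper_force: 30.0
```

Run:
```python
from h import *
s=robot.read_state(); print(s["opening"],s["gripper_force"],s["force"])
delta([.477,.2955,.086],np.radians(-138))
```

```text
0.019516764416873902 29.997289180755615 [0.29056441 0.24537321 0.13818793]
at [0.4797 0.2955 0.0903] tilt [ 0.004  0.001 -1.   ] yaw -138.31
shift [0.07 0.06 0.14] turn [-0.02  0.03 -0.05]
```

Gripped: opening is 19.5 mm at 30 N. I'll lift 150 mm.

Emit:
apply_moves(steps=[0,0,-0.5,0,0,0,0,0,0,-0.8,0,0,0,0,0,0,-0.8,0,0,0,0,0,0,-0.8,0,0,0,0,0,0,-0.8,0,0,0,0,0,0,-0.8,0,0,0,0,0,0,-0.5,0,0,0,0,0,0,0,0,0,-0.85,0,0,0,0,0,0,-0.85,0,0,0,0,0,0,0,0])

```text
t: 7.33
tool_pos: [0.4789, 0.2952, 0.24]
orientation: [-1.379, 2.819, -0.001]
force: [-0.1, 0.4, -3.8]
opening: 0.0199
gripper_force: 30.0
```

Run:
```python
from h import *
s=robot.read_state(); print(s["opening"],s["gripper_force"],s["force"])
delta([.578,-.116,.24],np.radians(52.4-180))
```

```text
0.019875049887208746 29.99503880739212 [-0.07641009  0.409874   -3.77434932]
at [0.4789 0.2952 0.24  ] tilt [ 0.003  0.001 -1.   ] yaw -127.87
shift [  8.79 -11.02  -0.  ] turn [-0.02  0.03 -0.05]
```

Emit:
apply_moves(steps=[0.4,-0.5,0,0,0,0,0,0.76,-0.96,0,0,0,0,0,0.79,-0.99,0,0,0,0,0,0.79,-0.99,0,0,0,0,0,0.79,-0.99,0,0,0,0,0,0.79,-0.99,0,0,0,0,0,0.79,-0.99,0,0,0,0,0,0.79,-0.99,0,0,0,0,0,0.79,-0.99,0,0,0,0,0,0.79,-0.99,0,0,0,0,0,0.79,-0.99,0,0,0,0,0,0.52,-0.65,0,0,0,0,0])

```text
t: 8.33
tool_pos: [0.5811, -0.0934, 0.239]
orientation: [1.295, -2.846, 0.036]
force: [-0.2, 1.6, -4.2]
opening: 0.0202
gripper_force: 30.0
```

Emit:
apply_moves(steps=[0,0,0.7,0,0,0,0,0,0,0.7,0,0,0,0,0,0,0.6,0,0,0,0,0,0,0,0,0,0,0,0,0,0,0,0,0,0])

```text
t: 8.75
tool_pos: [0.5797, -0.0915, 0.1783]
orientation: [1.303, -2.841, 0.032]
force: [0.4, -0.4, -3.4]
opening: 0.0199
gripper_force: 30.0
```

Run:
```python
from fit import *
s=robot.read_state(); print(s["opening"],s["gripper_force"],s["force"])
delta([.5407,-.1639,.0903],np.radians(52.4-180))
k=eyes.calibration("wrist"); np.savez("w3.npz",**k)
im=eyes.read_camera("wrist")[:,:,::-1].copy(); cv2.imwrite("pics/w3.png",im)
q=proj(k,place([.4498,-.282,.9152],[(23,-29,90),(0,-29,90),(23,29,90),(0,29,90),(23,0,32),(100,-31.5,12),(150,-47.5,12),(100,31.5,12),(150,47.5,12),(0,48,110),(0,-48,110)]))
print(q.round(1).tolist())
for a in q: cv2.circle(im,tuple(int(v) for v in a),3,(0,0,255),1)
cv2.imwrite("pics/w3o.png",im)
```

```text
0.01990819162647233 29.99918818473816 [ 0.4117833  -0.36729005 -3.39328311]
at [ 0.5797 -0.0915  0.1783] tilt [-0.006 -0.025 -1.   ] yaw -130.74
shift [ 2.61 -0.56  3.  ] turn [-0.11 -0.22 -0.52]
[[238.2, -91.5], [234.5, -132.3], [324.5, -97.7], [322.7, -138.9], [289.6, -49.2], [264.6, 55.6], [253.1, 110.6], [330.5, 51.6], [349.2, 105.1], [354.9, -168.2], [194.2, -155.7]]
```

View pics/w3o.png

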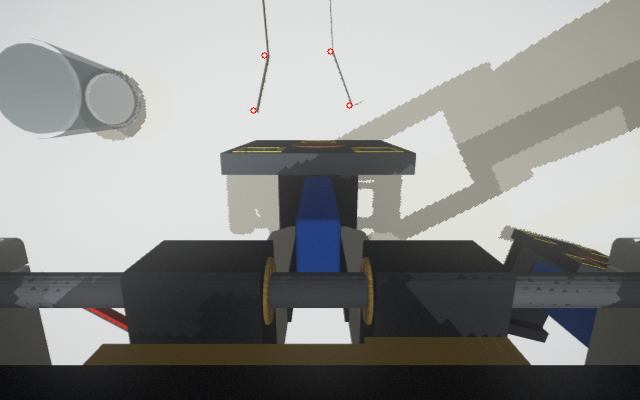

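The picture shows the rails ahead of the flange: left bend near (268,53) and right bend near (334,52), within 4 px of prediction. The tool has a small tilt, which I'll correct. Then I'll close in and measure the rails on a rectified profile.

Emit:
apply_moves(steps=[0.35,-0.11,0.1,-0.03,-0.06,-0.13,0,0.35,-0.11,0.1,-0.03,-0.06,-0.13,0,0.35,-0.11,0.1,-0.03,-0.06,-0.13,0,0.35,-0.11,0.1,-0.02,-0.04,-0.13,0,0,0,0,0,0,0,0,0,0,0,0,0,0,0])

```text
t: 9.3
tool_pos: [0.5712, -0.0993, 0.1682]
orientation: [1.3, -2.835, 0.057]
force: [0.4, -0.5, -3.9]
opening: 0.0196
gripper_force: 30.0
```

```bash
cat > rail.py <<'E'
from fit import *
def rect(im,k,s,xs,ys,z):
    X,Y=np.meshgrid(xs,ys,indexing="ij"); q=proj(k,place(s,np.c_[X.ravel(),Y.ravel(),np.full(X.size,z)])).astype(np.float32).reshape(X.shape+(2,))
    return cv2.remap(im,q[...,0],q[...,1],cv2.INTER_LINEAR)
E
python3 - <<'E'
from rail import *
S=[.4498,-.282,.9152]
delta([.5407,-.1639,.0903],S[2]-np.pi)
k=eyes.calibration("wrist"); np.savez("w4.npz",**k)
im=eyes.read_camera("wrist")[:,:,::-1].copy(); cv2.imwrite("pics/w4.png",im)
g=cv2.cvtColor(im,cv2.COLOR_BGR2GRAY)
ys=np.arange(-60,61,1.)
for x0 in (45,65,85): print(x0,proj(k,place(S,[(x0,0,0)])).round(),rect(g,k,S,np.arange(x0,x0+10,1.),ys,0.).mean(0).round().astype(int)[10:111].tolist())
kk=cv2.resize(im[0:150,200:400],None,fx=3.9,fy=3.9,interpolation=2); cv2.imwrite("pics/w4c.png",kk)
E
```

```text
at [ 0.5712 -0.0993  0.1682] tilt [-0.005 -0.043 -0.999] yaw -130.76
shift [ 2.2  -0.57  2.69] turn [-0.22 -0.35 -0.53]
45 [[295.   8.]] [221, 221, 221, 221, 221, 220, 221, 221, 221, 221, 221, 221, 221, 221, 221, 221, 221, 221, 198, 124, 116, 192, 218, 220, 220, 221, 221, 220, 221, 221, 221, 221, 221, 221, 221, 221, 221, 221, 221, 221, 221, 221, 221, 221, 221, 221, 221, 221, 221, 221, 221, 221, 221, 221, 221, 221, 221, 221, 221, 221, 221, 221, 221, 221, 221, 221, 221, 221, 221, 221, 221, 221, 221, 221, 221, 221, 221, 220, 221, 221, 221, 221, 218, 178, 192, 218, 221, 221, 221, 221, 221, 221, 221, 220, 220, 221, 220, 220, 220, 220, 220]
65 [[296.  31.]] [222, 222, 223, 223, 223, 222, 222, 222, 223, 223, 222, 223, 222, 222, 223, 223, 222, 223, 207, 135, 113, 188, 219, 222, 222, 222, 223, 222, 223, 222, 223, 223, 222, 222, 223, 222, 223, 223, 223, 223, 223, 222, 223, 222, 223, 223, 222, 223, 223, 223, 223, 223, 223, 223, 223, 223, 223, 223, 223, 223, 223, 223, 223, 223, 223, 223, 223, 222, 222, 223, 223, 223, 223, 223, 223, 222, 223, 222, 222, 223, 222, 223, 218, 196, 185, 218, 223, 223, 223, 223, 223, 223, 222, 223, 223, 223, 222, 222, 221, 222, 222]
85 [[298.  53.]] [224, 224, 224, 224, 224, 224, 224, 224, 224, 224, 224, 224, 224, 224, 224, 224, 224, 224, 216, 153, 110, 176, 217, 223, 223, 224, 224, 224, 224, 224, 224, 224, 224, 224, 224, 224, 224, 224, 224, 224, 224, 224, 224, 224, 224, 224, 224, 224, 224, 224, 224, 224, 224, 224, 224, 224, 224, 224, 224, 224, 224, 224, 224, 224, 224, 224, 224, 224, 224, 224, 224, 224, 224, 224, 224, 224, 224, 224, 224, 224, 224, 224, 224, 210, 184, 218, 224, 224, 224, 224, 224, 224, 224, 224, 224, 224, 223, 223, 223, 224, 224]
```

View pics/w4c.png

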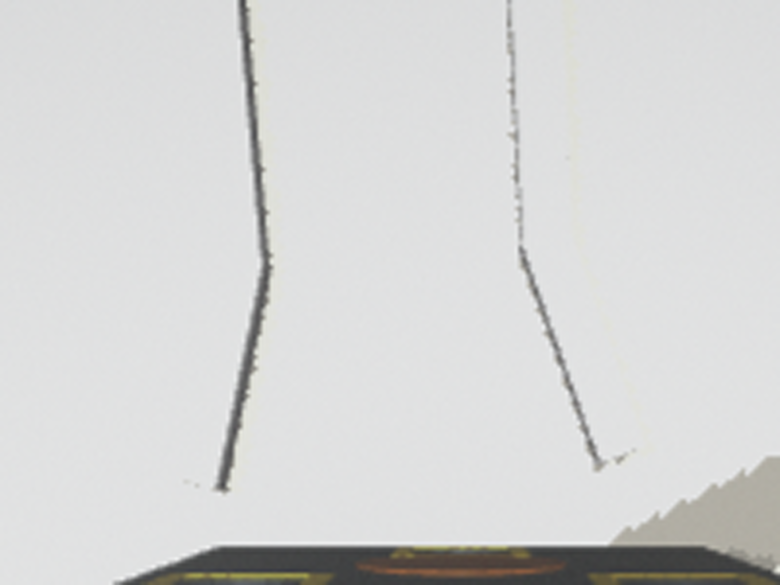

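The zoom shows both rails' inner faces: bends at crop (266,258) and (521,247), right rail end at (598,465). The last joint is at its limit, because tool x towards the dock needs q6 ≈ -153°. So I'll set the carriage down on clear bench and regrasp it half a turn round.

Run:
```python
from rail import *
np.set_printoptions(precision=4,suppress=True)
print(robot.read_state()["q"])
k=dict(np.load("w4.npz"))
P=[(100,-31.5,0),(150,-47.5,0),(100,31.5,0),(150,47.5,0)]; Q=[(268.8,66.2),(257.8,125.6),(333.2,63.3),(353,119.7)]
s,r=fit([(k,P,Q)],[.45,-.282,.915]); print(s,np.degrees(s[2]),r.T)
delta([.58,-.06,.168],np.radians(-136));
```

```text
[-0.2325  0.103   1.6106 -0.0431  1.4228 -2.6569]
[ 0.4477 -0.2829  0.9283] 53.18811944982817 [[ 0.0938  0.2077  0.233  -0.6109]
 [ 3.3614 -2.4421  1.2954 -3.2286]]
at [ 0.5715 -0.0993  0.1684] tilt [-0.005 -0.043 -0.999] yaw -130.76
shift [-1.18  0.64 -0.04] turn [-0.25 -0.33  0.88]
```

Emit:
apply_moves(steps=[-0.29,0.16,0,-0.06,-0.08,0.22,0,-0.29,0.16,0,-0.06,-0.08,0.22,0,-0.29,0.16,0,-0.06,-0.08,0.22,0,-0.29,0.16,0,-0.06,-0.08,0.22,0,0,0,0,0,0,0,0,0,0,0,0,0,0,0])

```text
t: 9.85
tool_pos: [0.5812, -0.0607, 0.1674]
orientation: [1.179, -2.912, 0.003]
force: [-0.5, 0.0, -4.4]
opening: 0.02
gripper_force: 30.0
```

Run:
```python
from rail import *
print(robot.read_state()["q"].round(2))
delta([.58,-.06,.092],np.radians(-136));
```

```text
[-0.19  0.12  1.6  -0.    1.43 -2.53]
at [ 0.5812 -0.0607  0.1674] tilt [ 0.    -0.002 -1.   ] yaw -135.93
shift [0.01 0.05 2.51] turn [-0.01 -0.01  0.01]
```

Emit:
apply_moves(steps=[0,0,0.6,0,0,0,0,0,0,0.7,0,0,0,0,0,0,0.6,0,0,0,0,0,0,0.4,0,0,0,0,0,0,0.18,0,0,0,0,0,0,0.05,0,0,0,0,0,0,0,0,0,0,0])

```text
t: 10.43
tool_pos: [0.5813, -0.0611, 0.0918]
orientation: [1.177, -2.913, 0.002]
force: [-0.1, 0.2, -3.8]
opening: 0.0198
gripper_force: 30.0
```

Emit:
apply_moves(steps=[0,0,0.06,0,0,0,0,0,0,0,0,0,0,0])

```text
t: 10.6
tool_pos: [0.5817, -0.061, 0.0904]
orientation: [-1.177, 2.912, -0.003]
force: [1.1, 0.1, -3.6]
opening: 0.0197
gripper_force: 30.0
```

Within about 1 mm of the bench, so I'll release and rise.

Emit:
apply_moves(steps=[0,0,0.03,0,0,0,0,0,0,0,0,0,0,40,0,0,0,0,0,0,60,0,0,0,0,0,0,80,0,0,0,0,0,0,80,0,0,-0.6,0,0,0,80,0,0,-1,0,0,0,80,0,0,-0.6,0,0,0,80])

```text
t: 11.27
tool_pos: [0.5814, -0.0608, 0.1567]
orientation: [-1.177, 2.913, -0.003]
force: [0.4, -0.8, 1.4]
opening: 0.0622
gripper_force: 0.0
```

Emit:
apply_moves(steps=[0,0,0,0,0,-1,80,0,0,0,0,0,-1,80,0,0,0,0,0,-1,80,0,0,0,0,0,-1,80,0,0,0,0,0,-1,80,0,0,0,0,0,-1,80,0,0,0,0,0,-1,80,0,0,0,0,0,-1,80,0,0,0,0,0,-1,80,0,0,0,0,0,-1,80,0,0,0,0,0,-1,80,0,0,0,0,0,-1,80])

```text
t: 12.27
tool_pos: [0.5361, 0.1776, 0.1053]
orientation: [2.111, -2.032, 0.408]
force: [0.3, 1.1, 0.6]
opening: 0.0744
gripper_force: 0.0
```

Run:
```python
from rail import *
print(robot.read_state()["q"].round(2))
delta([.5817,-.061,.090],np.radians(44));
```

```text
[ 0.44  0.21  1.66 -0.33  1.37 -2.66]
at [0.5361 0.1776 0.1053] tilt [ 0.07  -0.318 -0.945] yaw -88.37
shift [ 7.41 -1.1   3.12] turn [  3.29  -2.25 -21.72]
```

I turned towards the joint limit by mistake, and the arm strayed towards the other carriages. Before moving I'll check that nothing was disturbed.

Run:
```python
from rail import *
np.set_printoptions(precision=3,suppress=True)
p,R=pose(); print("up in tool",R.T@[0,0,1])
for c in ("scene","top"):
    im=eyes.read_camera(c)[:,:,::-1]; cv2.imwrite(f"pics/{c}1.png",im)
    for f in (0,1):
        h=cv2.cvtColor(cv2.imread(f"pics/{c}{f}.png"),cv2.COLOR_BGR2HSV)
        m=((h[...,0]>100)&(h[...,0]<125)&(h[...,1]>110)).astype(np.uint8)
        n,l,st,ce=cv2.connectedComponentsWithStats(m); print(c,f,[(st[i,4],ce[i].round(1).tolist()) for i in range(1,n) if st[i,4]>40])
a=cv2.imread("pics/top1.png")[110:300,170:470]; b=cv2.imread("pics/scene1.png")[90:290,230:480]
cv2.imwrite("pics/chk.png",np.hstack([cv2.resize(a,(420,266)),cv2.resize(b,(375,300))[:266]]))
```

```text
up in tool [ 0.321 -0.058 -0.945]
scene 0 [(np.int32(232), [46.1, 3.6]), (np.int32(86), [348.3, 113.6]), (np.int32(90), [309.0, 148.5]), (np.int32(104), [380.5, 161.3])]
scene 1 [(np.int32(236), [46.4, 3.5]), (np.int32(93), [309.2, 148.6]), (np.int32(410), [378.9, 171.9]), (np.int32(130), [293.1, 229.0])]
top 0 [(np.int32(208), [250.6, 170.5]), (np.int32(234), [221.6, 224.6]), (np.int32(187), [275.9, 230.5])]
top 1 [(np.int32(141), [250.8, 168.5]), (np.int32(189), [349.0, 191.8]), (np.int32(182), [275.8, 230.3]), (np.int32(1075), [14.0, 378.7])]
```

View pics/chk.png

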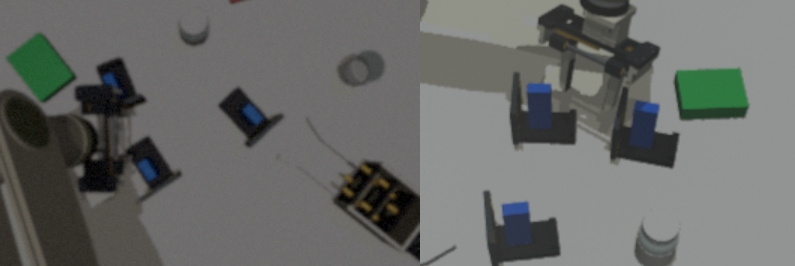

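Carriages 1 and 2 still stand in their places, the gripper hovers between them, and carriage_3 stands before the lane. I'll go straight up, out of there.

Emit:
apply_moves(steps=[0.16,-0.03,-0.47,0,0,0,80,0.3,-0.05,-0.9,0,0,0,80,0.3,-0.05,-0.9,0,0,0,80,0.3,-0.05,-0.9,0,0,0,80,0.3,-0.05,-0.9,0,0,0,80])

```text
t: 12.78
tool_pos: [0.5267, 0.1913, 0.2296]
orientation: [2.073, -2.062, 0.438]
force: [0.3, 0.2, 0.2]
opening: 0.0744
gripper_force: 0.0
```

Run:
```python
from rail import *
print(robot.read_state()["q"].round(2)); p,R=pose(); print(R.round(3))
delta([.5817,-.061,.25],np.radians(-136)); 
for c in ("top","scene"):
    im=eyes.read_camera(c)[:,:,::-1]; h=cv2.cvtColor(im,cv2.COLOR_BGR2HSV)
    m=((h[...,0]>100)&(h[...,0]<125)&(h[...,1]>110)).astype(np.uint8)
    n,l,st,ce=cv2.connectedComponentsWithStats(m); print(c,[(st[i,4],ce[i].round(1).tolist()) for i in range(1,n) if st[i,4]>40])
```

```text
[ 0.48  0.11  1.53 -0.34  1.59 -2.66]
[[-0.008 -0.997  0.077]
 [-0.943 -0.018 -0.334]
 [ 0.334 -0.076 -0.94 ]]
at [0.5267 0.1913 0.2296] tilt [ 0.077 -0.334 -0.94 ] yaw -90.5
shift [ 8.14 -1.73  2.31] turn [-2.01 -2.78  7.64]
top [(np.int32(221), [250.9, 170.9]), (np.int32(185), [349.1, 191.8]), (np.int32(186), [275.8, 230.4]), (np.int32(1124), [14.4, 378.9])]
scene [(np.int32(235), [46.4, 3.5]), (np.int32(92), [309.1, 148.6]), (np.int32(329), [379.4, 171.0]), (np.int32(130), [293.1, 229.0])]
```

Emit:
apply_moves(steps=[0,0,0,-0.25,-0.35,0.95,80,0,0,0,-0.25,-0.35,0.95,80,0,0,0,-0.25,-0.35,0.95,80,0,0,0,-0.25,-0.35,0.95,80,0,0,0,-0.25,-0.35,0.95,80,0,0,0,-0.25,-0.35,0.95,80,0,0,0,-0.25,-0.35,0.95,80,0,0,0,-0.25,-0.35,0.95,80,0,0,0,0,0,1,80,0,0,0,0,0,1,80,0,0,0,0,0,1,80,0,0,0,0,0,1,80])

```text
t: 13.88
tool_pos: [0.5268, 0.1908, 0.2276]
orientation: [-0.543, 3.093, 0.002]
force: [0.3, -0.1, 0.8]
opening: 0.0743
gripper_force: 0.0
```

Emit:
apply_moves(steps=[0,0,0,0,0,1,80,0,0,0,0,0,1,80,0,0,0,0,0,1,80,0,0,0,0,0,1,80,0,0,0,0,0,1,80,0,0,0,0,0,1,80,0,0,0,0,0,1,80,0,0,0,0,0,1,80,0,0,0,0,0,1,80,0,0,0,0,0,1,80,0,0,0,0,0,1,80,0,0,0,0,0,1,80])

```text
t: 14.88
tool_pos: [0.5268, 0.191, 0.2275]
orientation: [-1.379, -2.823, -0.002]
force: [0.7, -0.7, 0.4]
opening: 0.0743
gripper_force: 0.0
```

Emit:
apply_moves(steps=[0,0,0,0,0,1,80,0,0,0,0,0,1,80,0,0,0,0,0,1,80,0,0,0,0,0,1,80,0,0,0,0,0,1,80,0,0,0,0,0,1,80,0,0,0,0,0,1,80,0,0,0,0,0,1,80,0,0,0,0,0,1,80,0,0,0,0,0,1,80,0,0,0,0,0,1,80,0,0,0,0,0,1,80])

```text
t: 15.88
tool_pos: [0.5268, 0.191, 0.2275]
orientation: [-2.774, -1.473, -0.002]
force: [0.3, -0.4, -0.0]
opening: 0.0739
gripper_force: 0.0
```

Run:
```python
from rail import *
print(robot.read_state()["q"].round(2))
delta([.5817,-.061,.23],np.radians(44));
```

```text
[0.26 0.02 1.59 0.   1.53 0.85]
at [0.5268 0.191  0.2275] tilt [ 0.     0.001 -1.   ] yaw 55.94
shift [-5.93  6.22 -0.09] turn [-0.   -0.01  1.99]
```

Emit:
apply_moves(steps=[-0.4,0.42,0,0,0,0,80,-0.8,0.84,0,0,0,0,80,-0.8,0.84,0,0,0,0,80,-0.8,0.84,0,0,0,0,80,-0.8,0.84,0,0,0,0,80,-0.8,0.84,0,0,0,0,80,-0.8,0.84,0,0,0,0,80,-0.73,0.76,0,0,0,0,80,0,0,0,0,0,1,80,0,0,0,0,0,1,80,0,0,0,0,0,0,80])

```text
t: 16.8
tool_pos: [0.5831, -0.0614, 0.2271]
orientation: [-2.913, -1.173, -0.001]
force: [-0.0, 0.0, -0.1]
opening: 0.0745
gripper_force: 0.0
```

Run:
```python
from rail import *
print(robot.read_state()["q"].round(2))
delta([.5817,-.061,.09],np.radians(44))
print(back("top",(221.6,224.6),.115)-[.4772,.2951,0],back("top",(349.05,191.8),.115)-[.5817,-.061,0])
k=eyes.calibration("wrist"); im=eyes.read_camera("wrist")[:,:,::-1]; cv2.imwrite("pics/w5.png",im)
h=cv2.cvtColor(im,cv2.COLOR_BGR2HSV); m=((h[...,0]>100)&(h[...,0]<125)&(h[...,1]>110)).astype(np.uint8)
n,l,st,ce=cv2.connectedComponentsWithStats(m); print([st[i].tolist() for i in range(1,n) if st[i,4]>40])
x=np.radians(-136); s=[.5817+.004*np.cos(x),-.061+.004*np.sin(x),x]
print(proj(k,place(s,[(-22,-10,122),(-22,10,122),(18,10,122),(18,-10,122),(-22,-10,90),(-22,10,90)])).round())
```

```text
[-0.19  0.09  1.52  0.    1.54  0.61]
at [ 0.5831 -0.0614  0.2271] tilt [ 0.     0.001 -1.   ] yaw 43.88
shift [-0.03 -0.04  4.57] turn [-0.01 -0.01 -0.02]
[ 0.00354967 -0.01187546  0.115     ] [-3.80104785e-03 -3.42709610e-05  1.15000000e-01]
[[31, 106, 29, 51, 1209], [64, 113, 55, 39, 976], [305, 177, 23, 46, 979]]
[[305. 176.]
 [329. 176.]
 [329. 221.]
 [306. 221.]
 [307. 170.]
 [328. 170.]]
```

The fin is where I left it (columns 305–328, predicted 305–329). I'll descend and regrasp.

Emit:
apply_moves(steps=[0,0,0.9,0,0,0,80,0,0,1,0,0,0,80,0,0,1,0,0,0,80,0,0,1,0,0,0,80,0,0,0.67,0,0,0,60,0,0,0,0,0,0,0,0,0,0,0,0,0,0,0,0,0,0,0,0,0,0,0,0,0,0,0,0,0,0,0,0,0,0,0,0,0,0,0,0,0,0,0,0,0,0,0,0,0])

```text
t: 17.85
tool_pos: [0.584, -0.0598, 0.0917]
orientation: [2.909, 1.185, 0.004]
force: [-0.3, 0.3, -0.1]
opening: 0.0254
gripper_force: 0.0
```

Emit:
apply_moves(steps=[0,0,0,0,0,0,0,0,0,0,0,0,0,0,0,0,0,0,0,0,0])

```text
t: 18.1
tool_pos: [0.5836, -0.0597, 0.0912]
orientation: [-2.909, -1.185, -0.003]
force: [-0.9, 0.4, 5.0]
opening: 0.0195
gripper_force: 30.0
```

Run:
```python
from rail import *
O=np.array([.4485,-.2826]); y=np.radians(53); u=np.array([np.cos(y),np.sin(y)])
s=robot.read_state(); print(s["opening"],s["gripper_force"],s["force"])
delta(np.r_[O+.185*u,.14],y)
```

```text
0.019474056175359515 29.992918074131012 [-0.87875274  0.44729159  4.96820168]
at [ 0.5836 -0.0597  0.0912] tilt [ 0.001  0.001 -1.   ] yaw 44.32
shift [-2.31  1.24 -1.63] turn [ 0.   -0.02 -1.45]
```

Emit:
apply_moves(steps=[0,0,-0.6,0,0,0,0,0,0,-0.6,0,0,0,0,0,0,-0.43,0,0,0,0,-0.45,0.25,0,0,0,0,0,-0.5,0.25,0,0,0,0,0,-0.5,0.25,0,0,0,0,0,-0.46,0.25,0,0,0,0,0,-0.4,0.24,0,0,0,0,0,0,0,0,0,0,-0.75,0,0,0,0,0,0,-0.7,0,0,0,0,0,0,0,0])

```text
t: 19.02
tool_pos: [0.5593, -0.1352, 0.139]
orientation: [-2.808, -1.406, -0.001]
force: [0.4, -0.0, -5.1]
opening: 0.0199
gripper_force: 30.0
```

```bash
cat > st.py <<'E'
from rail import *
D=[.4485,-.2826,np.radians(53)]
def inD(p): 
    c,n=np.cos(D[2]),np.sin(D[2]); d=np.asarray(p)[:2]-D[:2]; return (np.array([[c,n],[-n,c]])@d*1e3).round(1)
E
python3 - <<'E'
from st import *
s=robot.read_state(); print(s["opening"],s["gripper_force"],s["force"],s["q"].round(2)); p,R=pose()
O=np.array(D[:2]); u=np.array([np.cos(D[2]),np.sin(D[2])]); print(inD(p))
delta(np.r_[O+.1513*u,.091],D[2])
# rail profiles in top and scene cameras, rectified at z=12 (dark/bright edges), dock frame
for c in ("top","scene"):
    im=eyes.read_camera(c)[:,:,::-1].copy(); cv2.imwrite(f"pics/{c}2.png",im); k=eyes.calibration(c); g=cv2.cvtColor(im,cv2.COLOR_BGR2GRAY)
    for x0 in (35,60,80): print(c,x0,rect(g,k,D,np.arange(x0,x0+15,1.),np.arange(-50,51,1.),12.).mean(0).round().astype(int).tolist())
    h=cv2.cvtColor(im,cv2.COLOR_BGR2HSV); m=((h[...,0]>100)&(h[...,0]<125)&(h[...,1]>110)).astype(np.uint8)
    n,l,st,ce=cv2.connectedComponentsWithStats(m); print([(st[i].tolist(),ce[i].round(1).tolist()) for i in range(1,n) if st[i,4]>40])
E
```

```text
0.01993541864314124 29.996467530727386 [ 0.40699289 -0.02299323 -5.1007209 ] [-0.33  0.12  1.65  0.    1.37  0.32]
[184.4   0.2]
at [ 0.5593 -0.1352  0.139 ] tilt [ 0.     0.002 -1.   ] yaw 53.18
shift [-1.11  0.    1.6 ] turn [-0.01 -0.01  0.03]
top 35 [47, 47, 47, 49, 51, 55, 59, 65, 72, 80, 86, 90, 94, 96, 97, 97, 95, 93, 91, 89, 90, 91, 94, 97, 100, 101, 102, 102, 103, 104, 104, 104, 104, 104, 104, 104, 105, 105, 104, 104, 104, 104, 104, 104, 104, 104, 104, 104, 105, 104, 105, 105, 104, 104, 104, 104, 104, 104, 104, 104, 105, 105, 105, 104, 104, 104, 104, 104, 104, 104, 104, 104, 104, 104, 105, 104, 104, 103, 103, 103, 103, 103, 104, 104, 104, 104, 104, 103, 102, 102, 101, 100, 98, 97, 96, 97, 99, 100, 101, 102, 102]
top 60 [59, 57, 56, 55, 54, 53, 51, 50, 48, 46, 45, 44, 45, 46, 48, 51, 55, 60, 66, 72, 78, 84, 89, 94, 97, 100, 102, 103, 104, 105, 105, 104, 104, 104, 104, 104, 104, 104, 104, 104, 105, 105, 105, 105, 105, 105, 104, 104, 104, 104, 104, 105, 105, 105, 105, 105, 105, 105, 105, 105, 105, 104, 104, 105, 105, 105, 105, 105, 105, 105, 105, 105, 105, 105, 105, 104, 104, 1
[... 1652 characters left out ...]
7, 148, 148, 148, 148, 148, 148, 148, 148, 148, 148, 148, 148, 148, 148]
scene 80 [143, 131, 116, 100, 88, 83, 94, 111, 127, 137, 144, 148, 149, 149, 149, 148, 148, 148, 149, 148, 148, 148, 148, 148, 148, 148, 148, 148, 148, 148, 148, 148, 148, 148, 148, 148, 148, 148, 148, 148, 148, 148, 148, 148, 149, 149, 148, 148, 148, 148, 148, 148, 148, 148, 148, 148, 148, 148, 148, 148, 148, 148, 148, 148, 148, 148, 148, 148, 148, 148, 148, 148, 148, 145, 136, 124, 110, 96, 84, 79, 82, 93, 109, 125, 136, 143, 147, 148, 149, 149, 149, 148, 148, 148, 148, 148, 148, 148, 148, 148, 148]
[([28, 0, 38, 12, 234], [46.3, 3.5]), ([302, 146, 15, 6, 90], [309.0, 148.5]), ([373, 157, 16, 9, 103], [380.6, 161.3])]
```

The rails' middle is about 0.8 mm to +y of my frame in both cameras, and the yaw is good. The other carriages haven't moved. I'll lower the carriage in the mouth.

Emit:
apply_moves(steps=[-0.3,-0.01,0,0,0,0.03,0,-0.4,-0.01,0,0,0,0,0,-0.4,0,0,0,0,0,0,0,0,0.4,0,0,0,0,0,0,0.5,0,0,0,0,0,0,0.4,0,0,0,0,0,0,0.2,0,0,0,0,0,0,0.06,0,0,0,0,0,0,0.05,0,0,0,0,0,0,0,0,0,0,0])

```text
t: 19.95
tool_pos: [0.5396, -0.1607, 0.0913]
orientation: [-2.813, -1.398, -0.002]
force: [0.3, 0.4, -4.0]
opening: 0.0197
gripper_force: 30.0
```

Run:
```python
from st import *
p,R=pose(); print(inD(p)); s=robot.read_state(); print(s["force"])
delta(p,D[2])
```

```text
[152.2   0.6]
[ 0.31536366  0.36253674 -4.00588605]
at [ 0.5396 -0.1607  0.0913] tilt [ 0.001  0.001 -1.   ] yaw 52.84
shift [0. 0. 0.] turn [ 0.   -0.01 -0.03]
```

Emit:
apply_moves(steps=[0,0,0.04,0,0,0,0,0,0,0,0,0,0,0,0,0,0,0,0,0,30,0,0,0,0,0,0,50,0,0,0,0,0,0,60,0,0,0,0,0,0,60,0,0,-0.5,0,0,0,60,0,0,-0.9,0,0,0,60,0,0,-0.9,0,0,0,60,0,0,-0.9,0,0,0,60,0,0,-0.3,0,0,0,60])

```text
t: 20.87
tool_pos: [0.5413, -0.1616, 0.1998]
orientation: [2.81, 1.396, 0.009]
force: [0.9, 0.6, 0.9]
opening: 0.0554
gripper_force: 0.0
```

Run:
```python
from st import *
p,R=pose(); print(inD(p),robot.read_state()["q"].round(2)); 
k=eyes.calibration("wrist"); im=eyes.read_camera("wrist")[:,:,::-1]; cv2.imwrite("pics/w6.png",im)
h=cv2.cvtColor(im,cv2.COLOR_BGR2HSV); m=((h[...,0]>100)&(h[...,0]<125)&(h[...,1]>110)).astype(np.uint8)
n,l,st,ce=cv2.connectedComponentsWithStats(m); print([st[i].tolist() for i in range(1,n) if st[i,4]>40])
s=np.r_[place(D,[(145.9,.6,0)])[0,:2],D[2]+np.pi-.003]; print("origin",s)
print(proj(k,place(s,[(-22,-10,122),(-22,10,122),(18,10,122),(18,-10,122)])).round())
O=np.array(D[:2]); u=np.array([np.cos(D[2]),np.sin(D[2])]); v=np.array([-u[1],u[0]])
delta(np.r_[O+(.1459+.065+.035)*u+.0007*v,.20],D[2])
```

```text
[152.5  -1.3] [-0.38  0.04  1.62  0.    1.48  0.27]
[[303, 168, 25, 68, 1502]]
origin [ 0.53582563 -0.16571799  4.06361716]
[[303. 185.]
 [329. 185.]
 [329. 235.]
 [303. 235.]]
at [ 0.5417 -0.1617  0.2   ] tilt [ 0.008 -0.002 -1.   ] yaw 52.84
shift [ 3.11 -0.09  0.01] turn [ 0.07 -0.03 -0.03]
```

The carriage stands in the mouth as planned: the fin matches in the wrist image. I'll move behind the heel, narrow the fingers to 20 mm and go down.

Emit:
apply_moves(steps=[0.6,-0.02,0,0.02,0,0,22,0.9,-0.02,0,0.02,0,0,22,0.9,-0.02,0,0.02,-0.03,0,22,0.7,-0.02,0,0.01,0,-0.03,22,0,0,0.8,0,0,0,22,0,0,0.9,0,0,0,22,0,0,0.9,0,0,0,22,0,0,0.9,0,0,0,22,0,0,0.9,0,0,0,22,0,0,0.9,0,0,0,22,0,0,0.7,0,0,0,22,0,0,0,0,0,0,22])

```text
t: 21.92
tool_pos: [0.5868, -0.0834, 0.0076]
orientation: [-2.8, -1.396, 0.021]
force: [-1.3, 0.3, -0.6]
opening: 0.0203
gripper_force: 0.0
```

Run:
```python
from st import *
p,R=pose(); s=robot.read_state(); print(inD(p),s["q"].round(2),s["opening"],s["force"]); delta(p,D[2])
```

```text
[242.3   9.4] [-0.23  0.32  1.67  0.    1.17  0.42] 0.020344788637000313 [-1.25601504  0.26999522 -0.55321907]
at [ 0.5868 -0.0834  0.0076] tilt [-0.018  0.006 -1.   ] yaw 53.02
shift [0. 0. 0.] turn [-0.17  0.06  0.  ]
```

Emit:
apply_moves(steps=[0,0,0,0,0,0,22,0,0,0,0,0,0,22])

```text
t: 22.08
tool_pos: [0.5926, -0.0847, 0.0155]
orientation: [-2.806, -1.4, 0.007]
force: [-0.1, 0.6, -0.2]
opening: 0.0204
gripper_force: 0.0
```

Run:
```python
from st import *
p,R=pose(); s=robot.read_state(); print(inD(p),s["opening"],s["force"])
O=np.array(D[:2]); u=np.array([np.cos(D[2]),np.sin(D[2])]); v=np.array([-u[1],u[0]])
delta(np.r_[O+.235*u+.0007*v,.018],D[2])
```

```text
[244.8   4. ] 0.020388946197843837 [-0.12518994  0.56725018 -0.15465306]
at [ 0.5926 -0.0847  0.0155] tilt [-0.006  0.003 -1.   ] yaw 53.02
shift [-0.33  0.11 -0.08] turn [-0.07  0.01  0.  ]
```

Emit:
apply_moves(steps=[0,0,-0.05,0,0,0,22,0,0,0,0,0,0,22,-0.2,0,0,0,0,0,22,-0.2,0,0,0,0,0,22,-0.2,0,0,0,0,0,22,-0.1,0,0,0,0,0,22,-0.1,0,0,0,0,0,22,-0.1,0,0,0,0,0,22,-0.1,0,0,0,0,0,22,0,0,0,0,0,0,22])

```text
t: 22.92
tool_pos: [0.574, -0.109, 0.0165]
orientation: [-2.806, -1.399, 0.008]
force: [-0.1, -0.1, -0.5]
opening: 0.0202
gripper_force: 0.0
```

Run:
```python
from st import *
p,R=pose(); s=robot.read_state(); print(inD(p),s["opening"],s["force"])
O=np.array(D[:2]); u=np.array([np.cos(D[2]),np.sin(D[2])]); v=np.array([-u[1],u[0]])
delta(np.r_[O+.118*u+.0007*v,.018],D[2])
```

```text
[214.2   4.2] 0.020216572111179994 [-0.09688819 -0.13414739 -0.45023192]
at [ 0.574  -0.109   0.0165] tilt [-0.007  0.003 -1.   ] yaw 53.0
shift [-3.21  0.12 -0.04] turn [-0.07  0.02  0.  ]
```

Emit:
apply_moves(steps=[0.1,0.06,0,-0.04,0.01,0,22,0,0.06,-0.05,-0.03,0.01,0,22,-0.1,0,0,0,0,0,22,-0.15,0,0,0,0,0,22,-0.15,0,0,0,0,0,22,-0.15,0,0,0,0,0,22,-0.15,0,0,0,0,0,22,0,0,0,0,0,0,22])

```text
t: 23.58
tool_pos: [0.5658, -0.1261, 0.018]
orientation: [2.812, 1.401, -0.0]
force: [-0.3, 0.0, 0.3]
opening: 0.0202
gripper_force: 0.0
```

```bash
cat > chk.py <<'E'
from st import *
p,R=pose(); s=robot.read_state(); print(inD(p),s["opening"],s["force"].round(1))
O=np.array(D[:2]); u=np.array([np.cos(D[2]),np.sin(D[2])]); v=np.array([-u[1],u[0]])
delta(np.r_[O+.118*u+.0007*v,.018],D[2])
k=eyes.calibration("wrist"); im=eyes.read_camera("wrist")[:,:,::-1]; cv2.imwrite("pics/w7.png",im)
h=cv2.cvtColor(im,cv2.COLOR_BGR2HSV); m=((h[...,0]>100)&(h[...,0]<125)&(h[...,1]>110)).astype(np.uint8)
n,l,st,ce=cv2.connectedComponentsWithStats(m); print([(st[i].tolist()) for i in range(1,n) if st[i,4]>40])
c="scene"; im=eyes.read_camera(c)[:,:,::-1].copy(); cv2.imwrite("pics/scene3.png",im)
h=cv2.cvtColor(im,cv2.COLOR_BGR2HSV); m=((h[...,0]>100)&(h[...,0]<125)&(h[...,1]>110)).astype(np.uint8)
n,l,st,ce=cv2.connectedComponentsWithStats(m); print(c,[(st[i].tolist()) for i in range(1,n) if st[i,4]>20])
for x in (120,100,80,60,45):
    q=proj(eyes.calibration(c),place([*place(D,[(x,.7,0)])[0,:2],D[2]+np.pi],[(a,b,122) for a in (-22,18) for b in (-10,10)])); print(x,q.min(0).round(1),q.max(0).round(1))
E
python3 chk.py
```

```text
[195.5   0.5] 0.020198967496236137 [-0.3  0.   0.3]
at [ 0.5658 -0.1261  0.018 ] tilt [-0. -0. -1.] yaw 52.98
shift [-2.58 -0.01  0.  ] turn [ 0.  0. -0.]
[[301, 326, 36, 18, 624]]
scene [[28, 0, 38, 12, 235], [302, 146, 15, 6, 90], [373, 157, 16, 9, 103], [229, 249, 19, 17, 162]]
120 [226.6 247.5] [246.5 260.1]
100 [217.5 249.8] [237.3 262.5]
80 [208.3 252.1] [228.2 264.8]
60 [199.1 254.4] [219.  267.2]
45 [192.2 256.1] [212. 269.]
```

The push works: the scene-camera fin puts the origin at about 123 mm, in contact at low force. Continuing.

Emit:
apply_moves(steps=[-0.15,0,0,0,0,0,22,-0.15,0,0,0,0,0,22,-0.15,0,0,0,0,0,22,-0.15,0,0,0,0,0,22,-0.15,0,0,0,0,0,22,-0.15,0,0,0,0,0,22,-0.15,0,0,0,0,0,22,-0.15,0,0,0,0,0,22])

```text
t: 24.35
tool_pos: [0.5443, -0.1543, 0.0179]
orientation: [-2.811, -1.402, -0.0]
force: [-0.4, 1.4, -1.1]
opening: 0.0202
gripper_force: 0.7
```

```bash
python3 chk.py
```

```text
[160.1   0.7] 0.020246000391590135 [-0.4  1.4 -1.1]
at [ 0.5443 -0.1543  0.0179] tilt [-0.  0. -1.] yaw 53.01
shift [-1.4   0.   -0.01] turn [-0. -0.  0.]
[[301, 326, 37, 18, 623]]
scene [[28, 0, 38, 12, 234], [302, 146, 15, 6, 90], [373, 157, 16, 9, 103], [213, 253, 25, 29, 405]]
120 [226.6 247.5] [246.5 260.1]
100 [217.5 249.8] [237.3 262.5]
80 [208.3 252.1] [228.2 264.8]
60 [199.1 254.4] [219.  267.2]
45 [192.2 256.1] [212. 269.]
```

Emit:
apply_moves(steps=[-0.12,0,0,0,0,0,22,-0.12,0,0,0,0,0,22,-0.12,0,0,0,0,0,22,-0.12,0,0,0,0,0,22,-0.12,0,0,0,0,0,22,-0.12,0,0,0,0,0,22,-0.12,0,0,0,0,0,22,-0.12,0,0,0,0,0,22])

```text
t: 25.12
tool_pos: [0.5272, -0.1772, 0.0181]
orientation: [-2.811, -1.402, -0.001]
force: [1.2, 1.4, 1.0]
opening: 0.0206
gripper_force: 1.2
```

Emit:
apply_moves(steps=[-0.08,0,0,0,0,0,22,-0.08,0,0,0,0,0,22,-0.05,0,0,0,0,0,22])

```text
t: 25.37
tool_pos: [0.5235, -0.1822, 0.018]
orientation: [-2.811, -1.402, -0.001]
force: [2.4, 1.8, 0.9]
opening: 0.0203
gripper_force: 1.3
```

```bash
python3 chk.py
```

```text
[125.3   0.6] 0.020339701654210497 [2.4 1.8 0.9]
at [ 0.5235 -0.1822  0.018 ] tilt [ 0.  0. -1.] yaw 53.01
shift [-0.24 -0.    0.  ] turn [ 0. -0.  0.]
[[301, 326, 37, 18, 631]]
scene [[28, 0, 38, 12, 234], [302, 146, 15, 6, 90], [373, 157, 16, 9, 103], [197, 257, 26, 29, 428]]
120 [226.6 247.5] [246.5 260.1]
100 [217.5 249.8] [237.3 262.5]
80 [208.3 252.1] [228.2 264.8]
60 [199.1 254.4] [219.  267.2]
45 [192.2 256.1] [212. 269.]
```

Emit:
apply_moves(steps=[-0.05,0,0,0,0,0,22,-0.05,0,0,0,0,0,22,-0.05,0,0,0,0,0,22,-0.05,0,0,0,0,0,22])

```text
t: 25.8
tool_pos: [0.5199, -0.1867, 0.0179]
orientation: [-2.811, -1.402, -0.001]
force: [1.8, 1.5, 1.8]
opening: 0.0202
gripper_force: 1.2
```

Emit:
apply_moves(steps=[-0.05,0,0,0,0,0,22,-0.03,0,0,0,0,0,22])

```text
t: 25.97
tool_pos: [0.519, -0.1883, 0.018]
orientation: [-2.811, -1.402, -0.003]
force: [6.8, 7.0, -1.3]
opening: 0.0208
gripper_force: 5.0
```

Emit:
apply_moves(steps=[-0.05,0,0,0,0,0,22])

```text
t: 26.05
tool_pos: [0.519, -0.1884, 0.018]
orientation: [-2.81, -1.401, -0.006]
force: [13.3, 14.4, -4.0]
opening: 0.0204
gripper_force: 9.6
```

Force climbed to about 20 N with the TCP stopped at 117.7 mm, where 117.5 was expected for home. I'll retreat and check.

Emit:
apply_moves(steps=[0.1,0,0,0,0,0,22,0.3,0,0,0,0,0,22,0.6,0,0,0,0,0,22,0.8,0,0,0,0,0,22,0.6,0,0,0,0,0,22,0,0,-0.7,0,0,0,22,0,0,-1,0,0,0,22,0,0,-1,0,0,0,22,0,0,-1,0,0,0,22,0,0,-1,0,0,0,22,0,0,-0.6,0,0,0,22,0,0,0,0,0,0,22])

```text
t: 27.05
tool_pos: [0.5636, -0.1333, 0.1827]
orientation: [2.806, 1.399, 0.009]
force: [0.0, -0.1, 0.5]
opening: 0.0201
gripper_force: 0.0
```

```bash
python3 chk.py
python3 - <<'E'
from st import *
k=eyes.calibration("wrist"); im=cv2.imread("pics/w7.png")
s=[*place(D,[(45,.7,0)])[0,:2],D[2]+np.pi]
print(proj(k,place(s,[(-22,-10,122),(-22,10,122),(18,10,122),(18,-10,122)])).round(1).tolist())
t=cv2.cvtColor(eyes.read_camera("top"),cv2.COLOR_RGB2HSV); m=((t[...,0]>100)&(t[...,0]<125)&(t[...,1]>110)).astype(np.uint8)
n,l,st,ce=cv2.connectedComponentsWithStats(m); print("top",[(st[i].tolist()) for i in range(1,n) if st[i,4]>40])
for x in (45,50): print(proj(eyes.calibration("top"),place([*place(D,[(x,.7,0)])[0,:2],D[2]+np.pi],[(a,b,122) for a in (-22,18) for b in (-10,10)])).round(1).tolist())
E
```

```text
[188.5  -2.1] 0.020138539149321198 [ 0.  -0.1  0.5]
at [ 0.5636 -0.1333  0.1827] tilt [ 0.008 -0.003 -1.   ] yaw 53.01
shift [-2.36 -0.14  5.48] turn [ 0.07 -0.02  0.  ]
[[0, 0, 67, 39, 1928], [304, 308, 23, 36, 771]]
scene [[28, 0, 38, 12, 235], [302, 146, 15, 6, 90], [373, 157, 16, 9, 103], [193, 258, 20, 12, 153]]
120 [226.6 247.5] [246.5 260.1]
100 [217.5 249.8] [237.3 262.5]
80 [208.3 252.1] [228.2 264.8]
60 [199.1 254.4] [219.  267.2]
45 [192.2 256.1] [212. 269.]
[[305.5, 358.7], [330.7, 358.7], [330.2, 400.3], [305.9, 400.3]]
top [[243, 161, 18, 21, 223], [268, 222, 17, 19, 187], [400, 223, 27, 17, 250], [0, 356, 33, 44, 1066]]
[[408.4, 229.1], [412.9, 223.3], [420.1, 238.3], [424.6, 232.5]]
[[406.9, 227.9], [411.4, 222.1], [418.6, 237.1], [423.1, 231.3]]
```

```bash
python3 -c "
from plant import robot
print(robot.close_job())"
```

```text
the job is handed in; nothing more can be done
None
```

Carriage_3 (point-down holes, matching plate_b) was released in the lane mouth and pushed until it stopped hard at about 20 N, at the expected home position to within about 2 mm; I did not check the flush fit by eye, and I handed the job in at about 27 s. I set it down once on clear bench to regrasp, and a wrong turn there took the arm close to the other two carriages, which did not move.

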